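# Set up the sharpening stone in its holder

### The job

Set up the square-ended sharpening stone for use: with a fingertip slide it along its tray pocket away from the thumb recess until it see-saws up, pluck it out by the raised end, lay it gently flat and lengthwise on the stone holder's bed against the fixed stop, and slide the jaw up until it holds the stone snugly between jaw and stop. Leave the two round-ended stones lying in their pockets and knock nothing over.

Things in the scene. Friction and masses are not known exactly. Their poses are not given: they have to be found in the camera images.
- bench_stone: the square-ended sharpening stone, a two-layer grey block 110 x 44 x 26 mm (x, y, z), 0.3 kg; origin at the centre of its underside, x along its length. Starts flat in any of the tray's three pockets, its -x end at the thumb recess, top 1 mm below the rim, so its sides cannot be gripped until it is tipped up
- slip_stone_0: a round-ended stone of the same size and greys (ends are half circles), in another pocket; origin at the centre of its underside
- slip_stone_1: the other round-ended stone, alike, in the remaining pocket; origin at the centre of its underside
- stone_tray: wooden tray fixed to the bench, 187 x 172 mm, rim 54 mm high (end wall at -x 44); origin at the centre of its underside, x along the pockets. Pockets 48 mm wide centred at y = -55, 0, +55 mm. Floors in each: thumb recess x = -87.5 to -47.5 mm, 32 high; shelf under the stone x = -47.5 to +15.5, 27 high; well sloping down 20 degrees from x = +15.5
- well_edge (a point): middle of the edge (tray x = +15.5 mm, 27 mm high) where the shelf breaks into the well, in the middle pocket. A stone starts with its centre 4 to 8 mm short of this edge; pushed at its thumb end towards +x until its centre is about 6 mm past it, its tail drops into the well, and its thumb end then stays up some 15 mm above the rim
- stone_holder: grey steel sharpening-stone holder fixed to the bench, 182 x 60 mm; origin under its bed on the bench, x along its length. Flat bed 18 mm high from x = -76 to +106 mm; fixed stop (12 mm thick, 52 mm wide, 14 mm above the bed) at the +x end
- stop_face (a point): the face of the holder's fixed stop that the stone's end butts against, at bed height (holder x = +96 mm)
- jaw_face (a point): centre of the face of the sliding jaw that looks towards the stop (7 mm above the bed). The jaw is a steel block 18 mm thick along the holder's x (it lies on the -x side of this face), 52 mm wide, 14 mm above the bed, with a 16 mm brass thumbscrew on it up to 27 mm above the bed; it slides with about 3 N
- jaw (a joint): opening of the jaw in m: 0 leaves 98 mm between jaw and stop, 0.042 leaves 140 mm; it is 0.012 when the jaw meets the 110 mm stone. It starts anywhere, often too narrow to let the stone in
- tool_rest: black cast tool rest standing between tray and holder, 60 x 110 mm, 137 mm high; origin at the centre of its underside
- aerosol: spray can standing behind, 58 mm across, 217 mm high; origin at the centre of its underside

How it is judged:
By the outcome, as a careful person would: the job done as asked, in the order asked, and still so for the second after the job is handed in, with the robot touching nothing.
It also fails if it takes over 64 s, if anything falls off the work surface, if the arm or the gripper's body presses on something with over 40 N, if the wrist force passes 120 N, or if a joint passes its speed limit or range.

### The arm

A 6-joint arm with a two-finger parallel gripper is mounted at the origin on a cart in front of the work surface, level with it; the furniture and walls round the work are solid. World frame = base frame: x ahead of the robot, y to its left, z up, the work surface at z = 0. Lengths are in m, angles in rad, forces in N, time in s.
With the tool pointing down it reaches from about 0.425 to 0.95 m from the base axis. Payload 3.5 kg.
Tool frame: the origin (TCP) lies on the centre line of the jaws, within the pads' length; the fingertips stand 19 mm ahead of it and the grasp point (between the pads) is the TCP; z points along the fingers, y is the line along which they close (so a half turn about z gives the same grasp; the last joint's range is limited). The gripper opens to 85 mm and grips with 20 to 120 N. Pads are 22 mm wide; open, the fingers measure 114 mm over their backs; the gripper's body (76 mm by 85 mm) begins 54 mm behind the grasp point. The pads swing forward as they close: fully open they stand 13 mm farther back than shut.
Start: joints at [-1.441, 0.286, 1.577, -0, 1.279, -0.15], TCP at [0.186, -0.649, 0.25] pointing down, gripper open.
Joint ranges: [-2.77, 2.77], [-0.9, 2.22], [0.21, 2.48], [-1.53, 4.67], [0.24, 2.81], [-2.84, 2.84]. Speed limits (rad/s): [2.79, 2.79, 3.14, 3.14, 3.14, 3.14].

### API

Orientations are given as a unit quaternion [x, y, z, w].
In Python, from plant import ctrl, imaging gives the robot as it stands. The module is installed in compiled form; this text tells all that it offers.
- The arm moves only by the shell command python3 -m handwheel 'ROWS' [OPENING] [FORCE]. ROWS is JSON, one flat list of numbers, 6 for each row, row after row: the shift along the world's x, y, z in units of 150 mm (1.0 is 150 mm), then the turn, a rotation vector about the world's x, y, z in units of 90 degrees (1.0 is 90 degrees). In form: [tx, ty, tz, rx, ry, rz, tx, ty, tz, rx, ry, rz, ...]. A call has 1 to 5 rows; each row shifts and turns the commanded pose from where the row before left it; what a row does not reach is not made up. A row lasts 1/12 s, in which the tool goes at most 41.7 mm and 7.16 degrees, less where a joint would pass 70% of its speed; a pose out of reach is approached as far as the arm can. A call with a number of a shift or a turn outside -1 to 1 is refused whole. A call with a gripper value outside its range is refused whole. OPENING is the opening, from 0 (shut) to 1 (fully open), set as the call begins (- or left out, the last holds). The fingers move at their own pace and stop on an object; FORCE is the grip in N (left out, the last holds). Time passes only in rows, so rows that do not move let the fingers close. It gives the time, the measured TCP pose, the force, the opening and the grip force at its end, in the units of the state.
- ctrl.get_state(): the state, without advancing time (a new reading comes with each control period).
- imaging.read_camera(name): name is "scene" or "top" or "wrist"; returns (picture, depth): 420x560x3 uint8, blue, green, red; 420x560 float32, m along the optical axis (not along the pixel's ray), 0 where there is no reading.
- imaging.get_calibration(name): a dict with "fovy" (degrees; the focal length in pixels is half the picture's height over the tangent of half this angle, whatever the lens; pixels are square), "cx", "cy" (the principal point, pixels), "R" (3x3) and "t" (3): a world point X has camera coordinates R X + t. Camera axes: x right, y down, z forward; pixel columns grow to the right and rows downward; lengths in m; the calibration is good to about 2 mm. A picture is of the moment at which its call begins: read the wrist's pose just before it. get_calibration takes no time and is no camera call; for the wrist camera it gives the pose at the moment of the call.
- ctrl.sign_off(): hands the job in; it is judged then, once.
The state is a dict: "time": time; "qpos": joint angles; "dq": joint speeds; "joint_efforts": joint torques, N m; "eef_pos": TCP position; "tcp_rot": TCP orientation; "contact_force": force on the tool from outside, world axes, zero at the start; "wrist_torque": the same for the moment, N m; "opening": opening from 0.0 (shut) to 1.0 (fully open); "finger_force": force on a finger pad.
Only numpy, scipy, OpenCV 4.12 (cv2) and the standard library are available. Lean on these libraries where they do the work, as an engineer would, in place of code of your own. Each camera call takes 0.05 s, during which the arm holds its last target. There are 200 camera calls.

## Working session

There is one attempt and no reset: what is moved stays moved. The work goes in short steps, Python scripts to look and compute and a shell command to move; the robot and the scene stay as the last step left them, time stands still between calls to the robot, and variables do not carry over. Pictures are saved under pics/ and viewed, at most 10 in all, crops included, and the job is handed in when it is done.

```bash
mkdir -p pics
cat > h.py <<'E'
import numpy as np,cv2
from plant import ctrl,imaging
def cal(n):
    c=imaging.get_calibration(n); f=210/np.tan(np.radians(c["fovy"])/2)
    return c,f,np.array(c["R"]),np.array(c["t"])
def shot(n,name):
    C=cal(n); im,d=imaging.read_camera(n)
    cv2.imwrite(f"pics/{name}.png",im); np.savez(f"pics/{name}.npz",im=im,d=d,f=C[1],cx=C[0]["cx"],cy=C[0]["cy"],R=C[2],t=C[3])
    return im,d
def load(name): return np.load(f"pics/{name}.npz")
def cloud(name):
    z=load(name); d=z["d"]; v,u=np.mgrid[:420,:560]
    P=np.stack([(u-z["cx"])/z["f"]*d,(v-z["cy"])/z["f"]*d,d],-1)
    return np.where(d[...,None]>0,(P-z["t"])@z["R"],np.nan)
def ray(name,u,v,h):   # pixel at known height
    z=load(name); r=np.array([(u-z["cx"])/z["f"],(v-z["cy"])/z["f"],1])@z["R"]; o=-z["t"]@z["R"]
    return o+r*(h-o[2])/r[2]
def pix(name,X):
    z=load(name); c=z["R"]@np.array(X)+z["t"]; return c[:2]/c[2]*z["f"]+[z["cx"],z["cy"]]
E
python3 - <<'E'
from h import *
s=ctrl.get_state(); print({k:np.round(v,3) for k,v in s.items()})
for n in("top","scene"):
    shot(n,n+"0"); c=cal(n); print(n,c[0])
a=cv2.imread("pics/top0.png");b=cv2.imread("pics/scene0.png")
E
```

```text
{'time': np.float64(0.0), 'qpos': array([-1.441,  0.287,  1.578,  0.   ,  1.279, -0.15 ]), 'dq': array([-0.   , -0.   ,  0.001, -0.001, -0.   , -0.   ]), 'joint_efforts': array([ 0.0000e+00, -4.0598e+01, -2.9262e+01, -0.0000e+00,  6.0000e-03,
        0.0000e+00]), 'eef_pos': array([ 0.186, -0.648,  0.249]), 'tcp_rot': array([ 0.99 ,  0.139,  0.   , -0.001]), 'contact_force': array([-0.778, -0.075,  0.022]), 'wrist_torque': array([0.   , 0.001, 0.03 ]), 'finger_force': np.float64(0.0), 'opening': np.float64(1.001)}
top {'fovy': 57.64452240938275, 'cx': 276.51549601756193, 'cy': 210.28834273940495, 'R': array([[-0.02489472, -0.99903055, -0.0363072 ],
       [-0.99231473,  0.02909826, -0.12026956],
       [ 0.12120944,  0.03303409, -0.99207712]]), 't': array([-0.03958815,  0.59187955,  0.84647305])}
scene {'fovy': 57.469476029315544, 'cx': 283.8436643922354, 'cy': 194.20957375565982, 'R': array([[ 0.54796738, -0.83618809,  0.02283052],
       [-0.47114962, -0.33107383, -0.81756232],
       [ 0.69119446,  0.43724089, -0.57538736]]), 't': array([-0.38348752,  0.29671301,  0.47666883])}
```

View pics/top0.png

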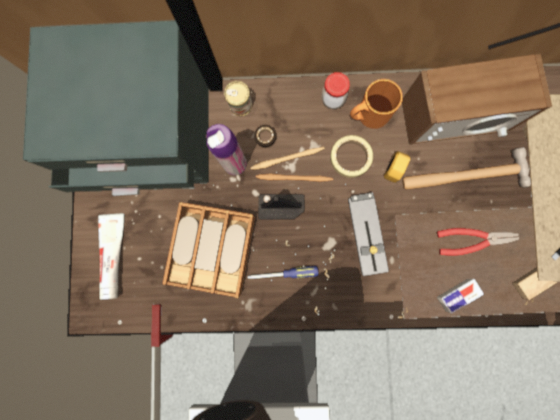

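View pics/scene0.png

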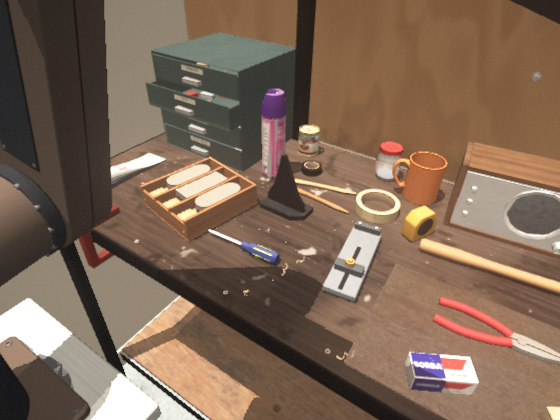

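The top view shows the tray (around px 210,250, thumb recesses at the near end, row ~275) and the holder (370,235) with its stop at the far end (362,197) and the jaw at about (371,252). The middle stone looks square-ended. I'll enlarge both areas to check.

Run:
```python
from h import *
a=cv2.imread("pics/top0.png")
t=cv2.resize(a[195:305,155:265],None,fx=5,fy=5,interpolation=cv2.INTER_CUBIC)
b=cv2.resize(a[185:295,335:395],None,fx=5,fy=5,interpolation=cv2.INTER_CUBIC)[:, :250]
cv2.imwrite("pics/crop0.png",np.hstack([t,b]))
P=cloud("top0")
for (u,v) in [(210,250),(185,240),(235,245),(208,275),(370,235),(375,265),(362,197),(371,240),(280,208)]: print(u,v,np.round(P[v,u],4))
```

```text
210 250 [0.5028 0.0953 0.0546]
185 240 [0.5267 0.1519 0.0548]
235 245 [0.5126 0.0391 0.0522]
208 275 [0.4465 0.1053 0.0298]
370 235 [ 0.5288 -0.2705  0.0161]
375 265 [ 0.4598 -0.2773  0.0203]
362 197 [ 0.6162 -0.2538  0.0312]
371 240 [ 0.5171 -0.2718  0.018 ]
280 208 [ 0.5981 -0.0633  0.016 ]
```

View pics/crop0.png

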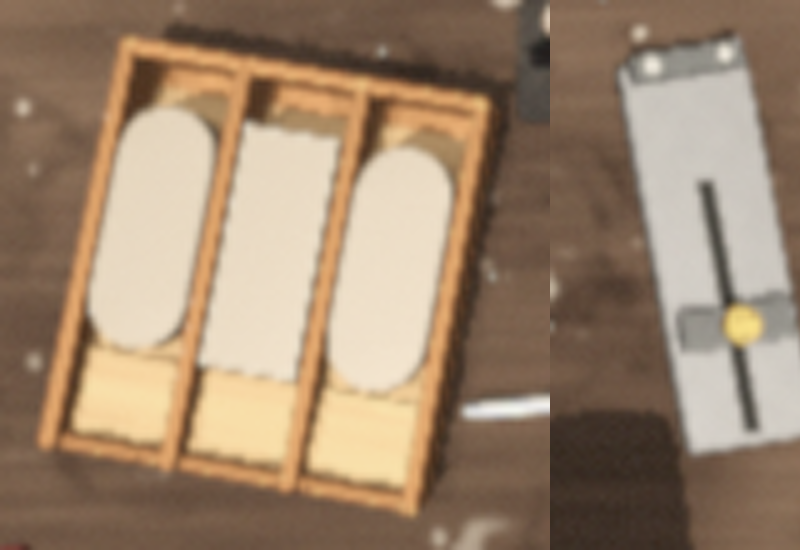

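```bash
cat >> h.py <<'E'
from scipy.optimize import least_squares
def fitpose(name,px,loc,x0):
    """2D pose (x,y,yaw) of an upright object from pixels px of local points loc"""
    px=np.array(px,float); loc=np.array(loc,float)
    def W(p): c,s=np.cos(p[2]),np.sin(p[2]); return np.c_[p[0]+c*loc[:,0]-s*loc[:,1],p[1]+s*loc[:,0]+c*loc[:,1],loc[:,2]]
    f=lambda p: np.concatenate([pix(name,w) for w in W(p)])-px.ravel()
    r=least_squares(f,x0); return r.x,np.round(r.fun.reshape(-1,2),1)
E
python3 - <<'E'
from h import *
T=lambda L,ox=155:[((x+.5)/5-.5+ox,(y+.5)/5-.5+195) for x,y in L]
p,r=fitpose("top0",T([(122,38),(492,97),(415,516),(38,448)]),[(93.5e-3,86e-3,.054),(93.5e-3,-86e-3,.054),(-93.5e-3,-86e-3,.044),(-93.5e-3,86e-3,.044)],[.5,.1,0]);print("tray",p,r.tolist())
p,r=fitpose("top0",T([(243,122),(342,138),(199,362),(297,382)]),[(.055,.022,.026+.027),(.055,-.022,.053),(-.055,.022,.053),(-.055,-.022,.053)],[.5,.1,0]);print("stone",p,r.tolist())
H=lambda L:[((x-550+.5)/5-.5+335,(y+.5)/5-.5+185) for x,y in L]
p,r=fitpose("top0",H([(690,454),(627,58),(740,37),(679,308)]),[(-.076,.03,.018),(.108,.026,.032),(.108,-.026,.032),(.0,.026,.032)],[.5,-.27,0.1]);print("holder",p,r.tolist())
for q in [(679,308),(785,291)]: print(ray("top0",*H([q])[0],.032))
c,s=np.cos(p[2]),np.sin(p[2]); j=ray("top0",*H([(732,300)])[0],.032)-[p[0],p[1],0]; print("jaw local x",c*j[0]+s*j[1])
E
```

```text
tray [ 0.50475186  0.10146276 -0.2010771 ] [[-0.3, -0.0], [-0.6, 1.0], [0.0, -0.3], [0.9, -0.6]]
stone [ 0.51499444  0.09857223 -0.19016183] [[0.5, 0.1], [-0.4, -0.0], [0.2, 0.3], [-0.3, -0.4]]
holder [ 0.51379738 -0.26832107  0.1466642 ] [[0.7, 1.1], [0.3, 0.8], [-0.1, 1.1], [-0.9, -3.0]]
[ 0.50314683 -0.24422226  0.032     ]
[ 0.50959323 -0.29240414  0.032     ]
jaw local x -0.007568582562261871
```

```bash
python3 -m handwheel '[0.175,0.21,0.02,0,0,-0.042,0.175,0.21,0.02,0,0,-0.042,0.175,0.21,0.02,0,0,0,0.175,0.21,0.02,0,0,0,0.175,0.21,0.02,0,0,0]' 0
python3 -m handwheel '[0.175,0.21,0.02,0,0,0,0.175,0.21,0.02,0,0,0,0.175,0.21,0.02,0,0,0,0.175,0.21,0.02,0,0,0,0.175,0.21,0.02,0,0,0]'
python3 -m handwheel '[0.175,0.21,0.02,0,0,0,0.175,0.21,0.02,0,0,0,0,0,0,0,0,0,0,0,0,0,0,0]'
python3 -c "
from h import *
shot('wrist','w1'); print(cal('wrist')[0]); P=cloud('w1')
im=cv2.imread('pics/w1.png'); cv2.imwrite('pics/w1b.png',cv2.resize(im,(800,600)))"
```

```text
time: 0.52
eef_pos: [0.3184, -0.4894, 0.2648]
tcp_rot: [0.997, 0.074, -0.0, -0.001]
contact_force: [0.2, -0.2, -0.0]
opening: 0.297
finger_force: 0.0
time: 0.93
eef_pos: [0.4497, -0.3317, 0.28]
tcp_rot: [0.997, 0.074, -0.0, -0.0]
contact_force: [0.1, -1.0, -0.1]
opening: 0.001
finger_force: 0.0
time: 1.27
eef_pos: [0.5024, -0.2688, 0.286]
tcp_rot: [0.997, 0.076, -0.0, -0.0]
contact_force: [0.5, -0.1, -0.5]
opening: 0.003
finger_force: 0.0
{'fovy': 70.71648658168257, 'cx': 272.94920358471813, 'cy': 209.7648208088877, 'R': array([[ 1.49685954e-01, -9.88733488e-01,  4.51768367e-04],
       [-9.49702834e-01, -1.43649898e-01,  2.78261089e-01],
       [-2.75061161e-01, -4.20808222e-02, -9.60505368e-01]]), 't': array([-0.34316075,  0.39144738,  0.54069709])}
```

View pics/w1b.png

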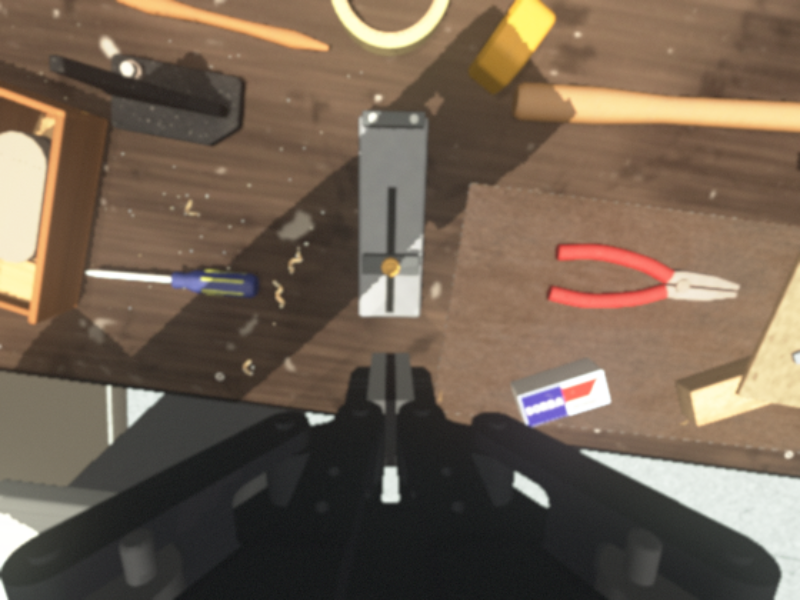

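The wrist view shows the holder upright in the image: stop at (393,120), jaw top at (390,265) with the brass screw, near bed edge at row 316, in the 800x600 scale. I'll enlarge it.

```bash
python3 -c "
from h import *
im=load('w1')['im']
cv2.imwrite('pics/w1c.png',np.hstack([cv2.resize(im[72:147,240:310],None,fx=5.5,fy=5.5,interpolation=cv2.INTER_CUBIC),cv2.resize(im[155:230,240:310],None,fx=5.5,fy=5.5,interpolation=cv2.INTER_CUBIC)]))
s=ctrl.get_state(); p=s['eef_pos']; print(p,[pix('w1',p+np.array([0,0,-d])) for d in (0,.01,.019,.03)])
P=cloud('w1'); print(P[250:262:3,273])"
```

```text
[ 0.50151551 -0.27002218  0.28577676] [array([273.16884915, 282.3649209 ]), array([273.14433022, 272.21525315]), array([273.12480649, 264.13335787]), array([273.10365803, 255.3789027 ])]
[[ 0.51398357 -0.26802981  0.27679   ]
 [ 0.51363608 -0.26808133  0.27953795]
 [ 0.51386389 -0.26804358  0.28341347]
 [ 0.51366636 -0.268072    0.28621409]]
```

View pics/w1c.png

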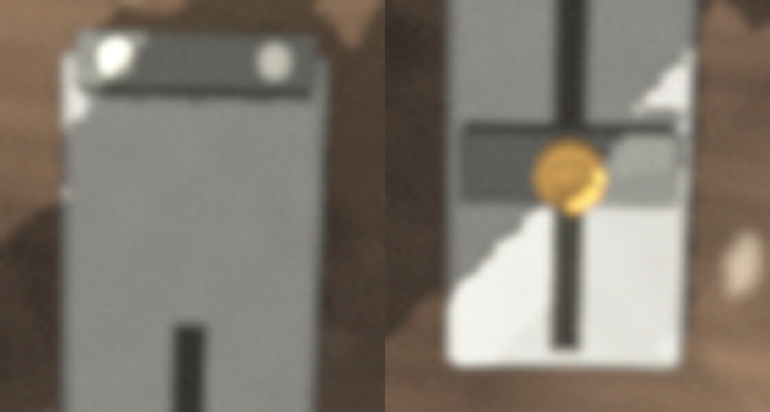

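Run:
```python
from h import *
A=lambda x,y:((x+.5)/5.5-.5+240,(y+.5)/5.5-.5+72)
B=lambda x,y:((x-385+.5)/5.5-.5+240,(y+.5)/5.5-.5+155)
n="w1"
p,r=fitpose(n,[B(446,366),B(681,366),A(80,91),A(312,95)],[(-.076,.03,.018),(-.076,-.03,.018),(.096,.026,.032),(.096,-.026,.032)],[.51,-.27,.15]); print(p,r.tolist())
c,s=np.cos(p[2]),np.sin(p[2])
def loc(uv,h): d=ray(n,*uv,h)-[p[0],p[1],0]; return np.round([c*d[0]+s*d[1],-s*d[0]+c*d[1],h],4)
print("stop",loc(A(195,93),.032),loc(A(195,98),.018),loc(A(195,35),.032))
print("jaw",[loc(B(500,y),h) for y,h in((122,.018),(132,.032),(202,.032))], loc(B(463,160),.032),loc(B(676,160),.032))
print("screw",loc(B(568,178),.045))
P=cloud(n); 
for v in (100,120,150,190,215): q=P[v,262]; print(v,q)
j=p[:2]+np.array([c*-.012,s*-.012]);print(j)
print("tip rows",[pix(n,np.array([.5015,-.27,.2858])+[.011*c,.011*s,-d]) for d in (.01,.015,.019,.025,.03)])
```

```text
[ 0.51854477 -0.26798147  0.13075272] [[-0.0, -0.0], [0.2, 0.9], [-0.8, -0.5], [0.7, -0.2]]
stop [0.0957 0.0001 0.032 ] [0.0961 0.     0.018 ] [0.1072 0.0004 0.032 ]
jaw [array([-0.0132,  0.0169,  0.018 ]), array([-0.0131,  0.0164,  0.032 ]), array([-0.03  ,  0.0162,  0.032 ])] [-0.02   0.025  0.032] [-0.0189 -0.0253  0.032 ]
screw [-0.0211  0.0002  0.045 ]
100 [ 0.59917716 -0.24122942  0.01829424]
120 [ 0.57554679 -0.24463246  0.0187938 ]
150 [ 0.53849276 -0.24993063  0.01850174]
190 [ 0.48918515 -0.25754054  0.03393721]
215 [ 0.45094565 -0.26249943  0.01925021]
[ 0.50664721 -0.26954604]
tip rows [array([273.58379901, 252.23953626]), array([273.55851939, 248.17807115]), array([273.53942163, 245.10979486]), array([273.51248367, 240.78189887]), array([273.49146558, 237.4050984 ])]
```

```bash
python3 -m handwheel '[0.08,0.01,-0.27,0,0,-0.014,0.08,0.01,-0.27,0,0,0,0,0,-0.27,0,0,0,0,0,-0.27,0,0,0,0,0,-0.25,0,0,0]'
python3 -m handwheel '[0,0,-0.2,0,0,0,0,0,-0.09,0,0,0,0,0,0,0,0,0]'
```

```text
time: 1.73
eef_pos: [0.5234, -0.269, 0.0853]
tcp_rot: [0.998, 0.062, -0.001, -0.0]
contact_force: [-0.4, -0.8, -0.1]
opening: 0.006
finger_force: 0.0
time: 1.98
eef_pos: [0.5216, -0.2672, 0.0401]
tcp_rot: [0.998, 0.062, -0.003, -0.003]
contact_force: [-1.4, 0.3, -0.0]
opening: -0.001
finger_force: 0.0
```

```bash
python3 -m handwheel '[-0.05,-0.007,0,0,0,0,-0.05,-0.007,0,0,0,0,-0.05,-0.007,0,0,0,0]'
python3 -m handwheel '[-0.05,-0.007,0,0,0,0,-0.025,-0.003,0,0,0,0,0,0,0,0,0,0]'
python3 -m handwheel '[0.05,0.007,0,0,0,0,0,0,0.2,0,0,0,0,0,0.27,0,0,0]'
```

```text
time: 2.23
eef_pos: [0.5039, -0.2725, 0.0472]
tcp_rot: [0.998, 0.063, 0.003, 0.002]
contact_force: [3.2, 0.4, -1.4]
opening: 0.0
finger_force: 1.6
time: 2.48
eef_pos: [0.4913, -0.2735, 0.0463]
tcp_rot: [0.998, 0.063, 0.001, 0.001]
contact_force: [1.5, -0.2, 1.2]
opening: -0.003
finger_force: 0.5
time: 2.73
eef_pos: [0.496, -0.2687, 0.1109]
tcp_rot: [0.998, 0.063, -0.005, -0.004]
contact_force: [0.6, -1.0, -0.3]
opening: 0.004
finger_force: 0.0
```

```bash
python3 -m handwheel '[0,0,0.27,0,0,0,0,0,0.27,0,0,0,0,0,0.27,0,0,-0.068,0,0.1,0.25,0,0,-0.068,0,0.27,0,0,0,-0.068]'
python3 -m handwheel '[0,0.27,0,0,0,0,0,0.27,0,0,0,0,0,0.27,0,0,0,0,0,0.27,0,0,0,0,0,0.27,0,0,0,0]'
python3 -m handwheel '[0,0.27,0,0,0,0,0,0.27,0,0,0,0,0,0.27,0,0,0,0,0,0,0,0,0,0,0,0,0,0,0,0]'
python3 -c "
from h import *
print(ctrl.get_state()['eef_pos'],ctrl.get_state()['tcp_rot'])
im,d=shot('wrist','w2'); print([pix('w2',(.515,.0986,.053)),pix('w2',(.5,.1,.05))])
cv2.imwrite('pics/w2b.png',cv2.resize(im[40:280,100:420],(800,600),interpolation=cv2.INTER_CUBIC))"
```

```text
time: 3.15
eef_pos: [0.5021, -0.2203, 0.2843]
tcp_rot: [0.995, -0.102, 0.007, 0.005]
contact_force: [1.7, 1.1, 1.1]
opening: -0.002
finger_force: 0.0
time: 3.57
eef_pos: [0.498, -0.0112, 0.2738]
tcp_rot: [0.995, -0.097, -0.001, 0.0]
contact_force: [-0.2, 0.2, -0.2]
opening: -0.001
finger_force: 0.0
time: 3.98
eef_pos: [0.498, 0.1105, 0.2736]
tcp_rot: [0.996, -0.095, -0.001, 0.0]
contact_force: [0.8, 0.1, 0.2]
opening: 0.003
finger_force: 0.0
[0.49803785 0.11048702 0.27359827] [ 9.95514491e-01 -9.46024176e-02 -1.05052401e-03  4.21620846e-04]
[array([279.2357772 , 170.51420682]), array([280.31642066, 182.66003464])]
```

View pics/w2b.png

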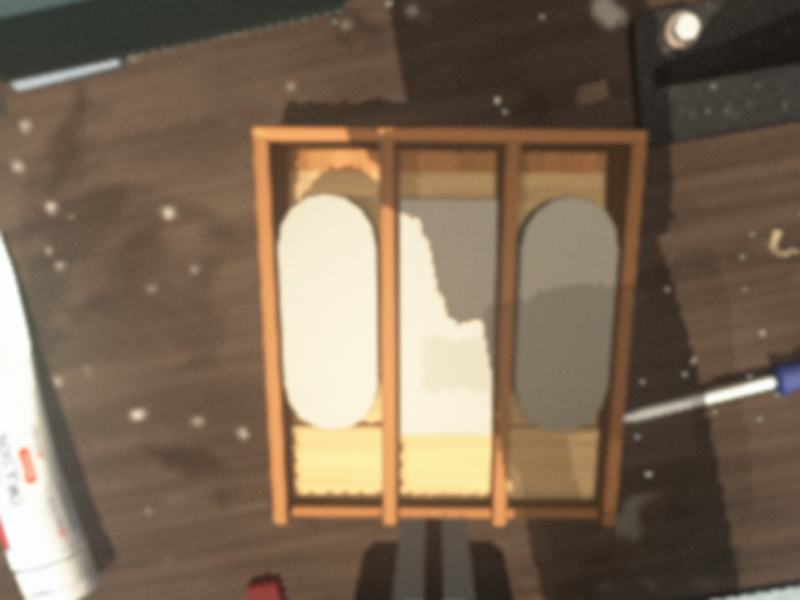

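Run:
```python
from h import *
T=lambda L:[((x+.5)/2.5-.5+100,(y+.5)/2.5-.5+40) for x,y in L]
n="w2"
for h in(.044,.054):
  p,r=fitpose(n,T([(252,127),(647,131),(616,525),(273,525)]),[(93.5e-3,86e-3,.054),(93.5e-3,-86e-3,.054),(-93.5e-3,-86e-3,h),(-93.5e-3,86e-3,h)],[.5,.1,-.2]);print("tray",p,r.tolist())
q,r=fitpose(n,T([(398,199),(499,199),(400,434),(492,436)]),[(.055,.022,.053),(.055,-.022,.053),(-.055,.022,.053),(-.055,-.022,.053)],[.5,.1,-.2]);print("stone",q,r.tolist())
c,s=np.cos(p[2]),np.sin(p[2]);d=q[:2]-p[:2];print("stone in tray",c*d[0]+s*d[1],-s*d[0]+c*d[1])
P=cloud(n)
for x,y in [(440,260),(440,460),(440,170),(320,300),(392,300)]: print((x,y),P[int(y/2.5+40),int(x/2.5+100)])
```

```text
tray [ 0.50692985  0.10092752 -0.19548688] [[-0.2, 1.5], [0.1, 1.0], [-2.2, -1.5], [2.2, -2.1]]
tray [ 0.50838394  0.10073038 -0.19601694] [[-0.3, -0.0], [0.2, -0.4], [-0.4, 0.7], [0.5, -0.1]]
stone [ 0.51737136  0.0989404  -0.19503905] [[0.5, -0.1], [-0.5, 0.2], [0.3, 0.2], [-0.4, -0.4]]
stone in tray 0.00916393300910625 -5.281178192978377e-06
(440, 260) [0.545649   0.09669741 0.05479778]
(440, 460) [0.44429657 0.11555187 0.03393449]
(440, 170) [0.58589413 0.08853579 0.00614663]
(320, 300) [0.53817745 0.15465523 0.05298704]
(392, 300) [0.53223256 0.12269378 0.05451006]
```

The middle pocket holds the square stone, 6.3 mm short of the edge, which matches the given range. Next I lower the closed fingertip into its recess.

```bash
python3 -m handwheel '[-0.07,0.003,-0.25,0,0,0,-0.07,0.003,-0.25,0,0,0,-0.07,0.003,-0.25,0,0,0,-0.07,0.003,-0.25,0,0,0,-0.065,0.003,-0.2,0,0,0]'
python3 -m handwheel '[0,0,0,0,0,0,0,0,0,0,0,0]'; python3 -m handwheel '[0,0,0,0,0,0]';python3 -m handwheel '[0,0,0,0,0,0]'
```

```text
time: 4.45
eef_pos: [0.4453, 0.1089, 0.0913]
tcp_rot: [0.995, -0.098, -0.002, 0.0]
contact_force: [0.6, -0.9, -0.4]
opening: 0.003
finger_force: 0.0
time: 4.62
eef_pos: [0.4459, 0.1093, 0.0928]
tcp_rot: [0.995, -0.098, -0.002, 0.0]
contact_force: [0.4, -0.5, -0.6]
opening: 0.001
finger_force: 0.0
time: 4.7
eef_pos: [0.4493, 0.1096, 0.096]
tcp_rot: [0.995, -0.098, 0.002, -0.0]
contact_force: [0.1, 0.5, 0.5]
opening: 0.001
finger_force: 0.0
time: 4.78
eef_pos: [0.4501, 0.1099, 0.097]
tcp_rot: [0.995, -0.098, 0.003, -0.0]
contact_force: [0.8, 0.3, 0.3]
opening: -0.001
finger_force: 0.0
```

```bash
python3 -m handwheel '[-0.005,0.02,-0.14,0,0,0,0,0,-0.09,0,0,0,0,0,0,0,0,0]'
python3 -m handwheel '[0.05,-0.01,0,0,0,0,0.05,-0.01,0,0,0,0,0,0,0,0,0,0]'
python3 -m handwheel '[0.03,-0.006,0,0,0,0,0.02,-0.004,0,0,0,0,0,0,0,0,0,0]'
python3 - <<'E'
from h import *
im,d=shot('scene','s3'); P=cloud('s3'); shot('top','t3')
T=np.array([.5084,.1007]); c,s=np.cos(-.196),np.sin(-.196)
for nm in('s3','t3'):
    Q=cloud(nm); X=Q[...,:2]-T; lx=c*X[...,0]+s*X[...,1]; ly=-s*X[...,0]+c*X[...,1]
    for x in range(-50,85,10):
        m=(abs(lx-x/1e3)<.004)&(abs(ly)<.015)&(Q[...,2]<.085); print(nm,x,m.sum(),np.round(np.nanmedian(Q[...,2][m]),4) if m.any() else 0)
E
```

```text
time: 5.03
eef_pos: [0.4466, 0.1132, 0.0594]
tcp_rot: [0.995, -0.097, -0.0, 0.0]
contact_force: [-0.4, -0.7, 0.7]
opening: -0.003
finger_force: 0.0
time: 5.28
eef_pos: [0.4649, 0.11, 0.0618]
tcp_rot: [0.995, -0.097, 0.003, -0.0]
contact_force: [-0.6, -0.8, 0.5]
opening: 0.003
finger_force: 0.0
time: 5.53
eef_pos: [0.4702, 0.1087, 0.0602]
tcp_rot: [0.995, -0.097, 0.001, -0.0]
contact_force: [0.5, -0.1, -0.0]
opening: 0.001
finger_force: 0.0
s3 -50 106 0.0572
s3 -40 61 0.0488
s3 -30 38 -0.6768
s3 -20 60 0.056
s3 -10 33 -0.6781
s3 0 39 -0.6753
s3 10 38 -0.6788
s3 20 43 -0.6762
s3 30 38 -0.6771
s3 40 33 -0.6767
s3 50 33 -0.678
s3 60 29 -0.6782
s3 70 29 -0.6762
s3 80 23 -0.6793
t3 -50 0 0
t3 -40 0 0
t3 -30 4 0.0466
t3 -20 5 0.0658
t3 -10 13 0.0636
t3 0 23 0.0598
t3 10 43 0.0553
t3 20 47 0.0524
t3 30 48 0.0488
t3 40 44 0.0447
t3 50 45 0.0416
t3 60 44 0.0374
t3 70 43 0.0342
t3 80 33 0.03
```

The stone has tipped: its top slopes about 20°, from 66 mm high at its raised end to 30 mm at the tail. I back the finger off, go up, open and measure.

```bash
python3 -m handwheel '[-0.07,0.014,0,0,0,0,-0.07,0.014,0,0,0,0,0,0,0.2,0,0,0,0,0,0.25,0,0,0,0,0,0.25,0,0,0]'
python3 -m handwheel '[0,0,0.23,0,0,0,0,0,0,0,0,0,0,0,0,0,0,0]' 0.8 100
python3 - <<'E'
from h import *
print(ctrl.get_state()['eef_pos'],ctrl.get_state()['opening'])
im,d=shot('wrist','w4'); print(pix('w4',(.49,.104,.067)))
cv2.imwrite('pics/w4b.png',cv2.resize(im[40:280,100:420],(800,600),interpolation=cv2.INTER_CUBIC))
T=np.array([.5084,.1007]); c,s=np.cos(-.196),np.sin(-.196)
Q=cloud('w4'); X=Q[...,:2]-T; lx=c*X[...,0]+s*X[...,1]; ly=-s*X[...,0]+c*X[...,1]
for x in range(-60,85,4):
    m=(abs(lx-x/1e3)<.002)&(abs(ly)<.015)&(Q[...,2]<.085); print(x,m.sum(),np.round(np.nanmedian(Q[...,2][m]),4) if m.any() else 0,end='; ')
m=(abs(lx+.005)<.01)&(abs(ly)<.03)&(Q[...,2]>.0575); print(np.percentile(ly[m],[1,50,99]))
E
```

```text
time: 6.05
eef_pos: [0.445, 0.1134, 0.1639]
tcp_rot: [0.995, -0.097, -0.002, 0.0]
contact_force: [0.9, -0.4, 0.3]
opening: 0.004
finger_force: 0.0
time: 6.3
eef_pos: [0.4482, 0.1134, 0.2014]
tcp_rot: [0.995, -0.097, 0.003, -0.0]
contact_force: [-1.0, 0.0, -1.9]
opening: 0.42
finger_force: 0.0
[0.44819133 0.11344048 0.20139108] 0.4201267186578388
[273.58066295 159.11819534]
-60 115 0.0331; -56 115 0.033; -52 110 0.0331; -48 138 0.0325; -44 107 0.0282; -40 111 0.0282; -36 116 0.0282; -32 118 0.028; -28 61 0.0439; -24 98 0.0537; -20 102 0.0646; -16 174 0.0676; -12 174 0.066; -8 164 0.0646; -4 150 0.0632; 0 174 0.0619; 4 171 0.0601; 8 170 0.0587; 12 136 0.0574; 16 168 0.056; 20 170 0.0544; 24 168 0.0528; 28 135 0.0514; 32 170 0.0501; 36 170 0.0486; 40 142 0.0471; 44 163 0.0456; 48 170 0.044; 52 139 0.0428; 56 163 0.0413; 60 164 0.0398; 64 142 0.0383; 68 167 0.0369; 72 152 0.0354; 76 153 0.034; 80 159 0.0326; 84 110 0.031; [-0.02066866  0.00103963  0.02198568]
```

View pics/w4b.png

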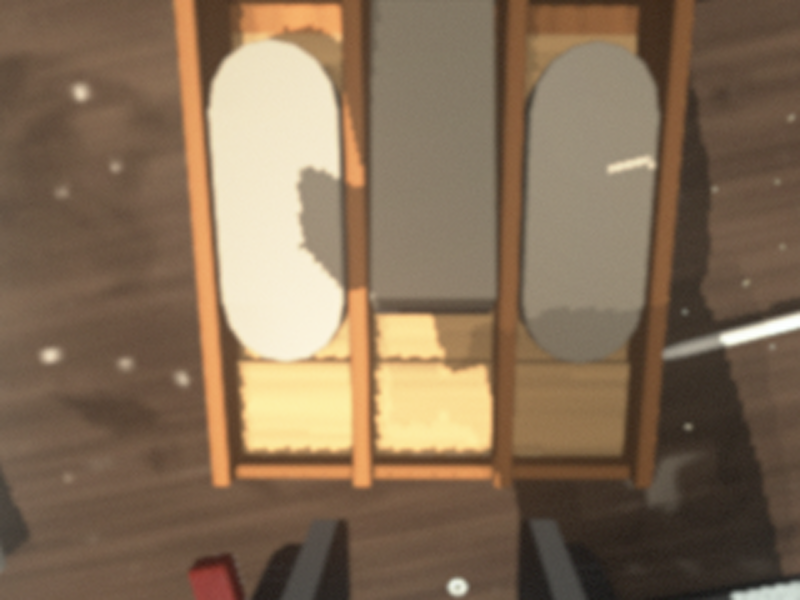

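The picture shows the square stone raised (end edge at crop row ~300, cols 372–497), with the round stones untouched. I go down over the raised end with open fingers, keeping the tips just above the rim.

```bash
python3 -m handwheel '[0.081,-0.016,-0.15,0,0,0,0.081,-0.016,-0.15,0,0,0,0.081,-0.016,-0.15,0,0,0,0.081,-0.017,-0.15,0,0,0,0,0,0,0,0,0]' 0.75
python3 -m handwheel '[0,0,0,0,0,0]';python3 -m handwheel '[0,0,0,0,0,0]'
python3 -m handwheel '[0,0,-0.12,0,0,0,0,0,-0.09,0,0,0,0,0,0,0,0,0]';python3 -m handwheel '[0,0,0,0,0,0]'
```

```text
time: 6.77
eef_pos: [0.4924, 0.1029, 0.1019]
tcp_rot: [0.995, -0.097, -0.006, 0.001]
contact_force: [-0.5, 0.1, -1.1]
opening: 0.749
finger_force: 0.0
time: 6.85
eef_pos: [0.4936, 0.1033, 0.1056]
tcp_rot: [0.995, -0.097, -0.004, 0.0]
contact_force: [-0.0, -0.6, -0.2]
opening: 0.752
finger_force: 0.0
time: 6.93
eef_pos: [0.4953, 0.1035, 0.1084]
tcp_rot: [0.995, -0.097, -0.001, 0.0]
contact_force: [0.7, 0.6, -0.6]
opening: 0.748
finger_force: 0.0
time: 7.18
eef_pos: [0.4946, 0.1036, 0.0764]
tcp_rot: [0.995, -0.097, -0.002, 0.0]
contact_force: [-0.2, -0.9, -0.4]
opening: 0.755
finger_force: 0.0
time: 7.27
eef_pos: [0.496, 0.1036, 0.0782]
tcp_rot: [0.995, -0.097, 0.0, -0.0]
contact_force: [-0.1, 1.1, 1.0]
opening: 0.749
finger_force: 0.0
```

```bash
python3 -m handwheel '[0,0,-0.02,0,0,0,0,0,0,0,0,0,0,0,0,0,0,0,0,0,0,0,0,0]' 
python3 -m handwheel '[0,0,0,0,0,0,0,0,0,0,0,0,0,0,0,0,0,0,0,0,0,0,0,0,0,0,0,0,0,0]' 0.4 100
python3 -m handwheel '[0,0,0,0,0,0,0,0,0,0,0,0]'
```

```text
time: 7.6
eef_pos: [0.4969, 0.1034, 0.0753]
tcp_rot: [0.995, -0.097, 0.001, -0.0]
contact_force: [0.4, 0.2, 1.1]
opening: 0.748
finger_force: 0.0
time: 8.02
eef_pos: [0.4968, 0.1034, 0.0751]
tcp_rot: [0.995, -0.097, 0.0, -0.0]
contact_force: [-2.3, -0.4, 5.0]
opening: 0.471
finger_force: 100.4
time: 8.18
eef_pos: [0.4968, 0.1034, 0.0751]
tcp_rot: [0.995, -0.097, 0.0, -0.0]
contact_force: [-0.8, 0.8, 5.6]
opening: 0.473
finger_force: 100.4
```

```bash
python3 -m handwheel '[0,0,0.03,0,0,0,0,0,0.06,0,0,0,0,0,0.1,0,0,0,0,0,0.15,0,0,0,0,0,0.15,0,0,0]'
python3 -m handwheel '[0,0,0.2,0,0,0,0,0,0.2,0,0,0,0,0,0.2,0,0,0,0,0,0.1,0,0,0,0,0,0,0,0,0]'
python3 - <<'E'
from h import *
print(ctrl.get_state()['eef_pos'],ctrl.get_state()['opening'])
im,d=shot('wrist','w5');im2,_=shot('scene','s5')
cv2.imwrite('pics/w5b.png',np.hstack([cv2.resize(im[:280,120:400],(400,400)),cv2.resize(im2[60:270,100:310],(400,400))]))
E
```

```text
time: 8.6
eef_pos: [0.4947, 0.1033, 0.1472]
tcp_rot: [0.995, -0.097, -0.002, 0.0]
contact_force: [0.8, -0.5, -2.5]
opening: 0.469
finger_force: 101.3
time: 9.02
eef_pos: [0.4982, 0.1034, 0.2576]
tcp_rot: [0.995, -0.097, 0.004, -0.0]
contact_force: [0.8, 0.4, -1.8]
opening: 0.473
finger_force: 101.4
[0.49820734 0.10338161 0.25760837] 0.47268366089239616
```

View pics/w5b.png

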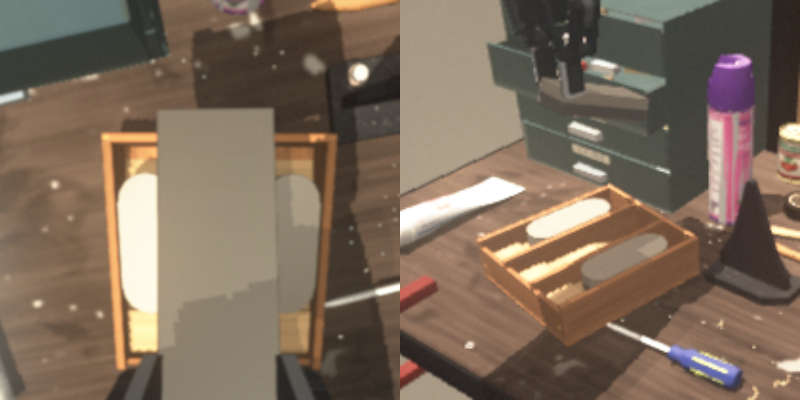

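The stone is held lengthwise, its far edge at crop row 108 and the fingers at its near end. Both slips are in place. Now I measure the stone in the hand.

```bash
cat > held.py <<'E'
from h import *
from scipy.spatial.transform import Rotation as Ro
def held(n, v0, v1, u0=240,u1=300):
    P=cloud(n); Q=P[v0:v1,u0:u1].reshape(-1,3); Q=Q[~np.isnan(Q[:,0])]
    for _ in range(5):
        m=Q.mean(0); N=np.linalg.svd(Q-m)[2][2]; N*=np.sign(N[2]); r=(Q-m)@N; Q=Q[abs(r)<max(.002,2*r.std())]
    return m,N,r.std()
def onplane(n,u,v,m,N):
    z=load(n); r=np.array([(u-z["cx"])/z["f"],(v-z["cy"])/z["f"],1])@z["R"]; o=-z["t"]@z["R"]
    return o+r*((m-o)@N)/(r@N)
E
python3 - <<'E'
from held import *
m,N,sd=held('w5',85,235); print("N",N,sd,"pitch deg",np.degrees(np.arcsin(N[0]*np.cos(-.196)+N[1]*np.sin(-.196))))
A=onplane('w5',230.4,75.6,m,N);B=onplane('w5',310.6,75.6,m,N);print(A,B,np.linalg.norm(A-B))
x=np.cross(A-B,N);x/=np.linalg.norm(x);print("xaxis",x,"yaw",np.arctan2(x[1],x[0]))
end=(A+B)/2; C=end-.055*x-.026*N; print("far top mid",end,"underside centre",C,"near end top",end-.11*x)
E
```

```text
N [ 0.34342313 -0.06871582  0.93666359] 0.0006064626136818588 pitch deg 20.501382799138174
[0.59712954 0.10634146 0.21174862] [0.58888036 0.06437811 0.21169462] 0.04276651306490271
xaxis [ 0.91915965 -0.18023822 -0.3502281 ] yaw -0.19363334138802837
far top mid [0.59300495 0.08535978 0.21172162] underside centre [0.53352217 0.09705949 0.20663091] near end top [0.49189739 0.10518598 0.25024671]
```

```bash
python3 -m handwheel '[0,0,0.05,-0.0147,-0.0745,0,0,0,0.05,-0.0147,-0.0745,0,0,0,0,-0.0147,-0.0745,0,0,-0.1,0,0,0,0.069,0,-0.2,0,0,0,0.069]'
python3 -m handwheel '[0.012,-0.24,0,0,0,0.069,0.012,-0.24,0,0,0,0,0.012,-0.24,0,0,0,0,0.012,-0.24,0,0,0,0,0.012,-0.24,0,0,0,0]'
python3 -m handwheel '[0,-0.24,0,0,0,0,0,-0.24,0,0,0,0,0,-0.24,0,0,0,0,0,-0.19,0,0,0,0,0,-0.08,0,0,0,0]'
python3 -m handwheel '[0,0,0,0,0,0,0,0,0,0,0,0,0,0,0,0,0,0,0,0,0,0,0,0,0,0,0,0,0,0]'
python3 - <<'E'
from held import *
s=ctrl.get_state();print(s['eef_pos'],s['tcp_rot'])
im,d=shot('wrist','w6'); cv2.imwrite('pics/w6b.png',cv2.resize(im[:280,90:460],(793,600)))
m,N,sd=held('w6',85,235); print(m,N,sd)
E
```

```text
time: 9.53
eef_pos: [0.4932, 0.0686, 0.2633]
tcp_rot: [0.985, -0.001, 0.173, -0.0]
contact_force: [-0.1, -1.4, -2.8]
opening: 0.468
finger_force: 102.2
time: 9.95
eef_pos: [0.5031, -0.1041, 0.2638]
tcp_rot: [0.984, 0.032, 0.173, -0.007]
contact_force: [0.2, -0.2, -2.6]
opening: 0.47
finger_force: 102.2
time: 10.37
eef_pos: [0.5034, -0.2546, 0.2639]
tcp_rot: [0.984, 0.03, 0.173, -0.007]
contact_force: [-0.6, 0.1, -3.0]
opening: 0.47
finger_force: 102.2
time: 10.78
eef_pos: [0.5052, -0.2502, 0.2674]
tcp_rot: [0.984, 0.033, 0.176, -0.006]
contact_force: [0.5, 0.2, -4.3]
opening: 0.472
finger_force: 102.2
[ 0.50518002 -0.2502091   0.26735498] [ 0.98386359  0.03325966  0.17569203 -0.00620813]
[ 0.566461   -0.24517267  0.25674143] [2.05186218e-02 3.94070531e-04 9.99789393e-01] 0.0006076025446729347
```

View pics/w6b.png

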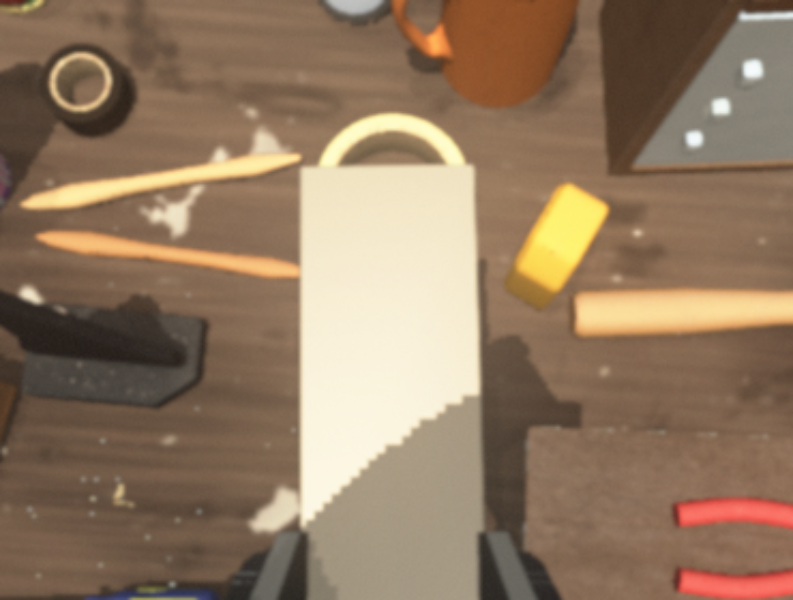

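The stone is nearly level in the hand: far edge at crop row 166, columns 301–473. The yaw and y moves came up a little short, so I work out the corrections.

```bash
cat > corr.py <<'E'
from held import *
H=np.array([.5185,-.268]); YAW=.131
def report(n,uA,uB,gap=.0025):
    m,N,sd=held(n,85,225); A=onplane(n,*uA,m,N);B=onplane(n,*uB,m,N)
    x=np.cross(A-B,N);x/=np.linalg.norm(x); yaw=np.arctan2(x[1],x[0]); h=np.array([np.cos(yaw),np.sin(yaw)])
    F=(A+B)/2
    print("width",np.linalg.norm(A-B),"yaw",yaw,"pitch deg",np.degrees(np.arcsin(-x[2])),"roll",np.degrees(np.arcsin(N[:2]@[-h[1],h[0]])))
    print("far top",F,"near underside z",(F-.11*x-.026*N)[2],"far underside z",(F-.026*N)[2])
    c,s=np.cos(YAW),np.sin(YAW); d=F[:2]-H; print("far end in holder frame",c*d[0]+s*d[1],-s*d[0]+c*d[1])
    return F,x,N
E
python3 - <<'E'
from corr import *
F,x,N=report('w6',(230.4,77.3),(310.6,76.9))
from plant import ctrl
s=ctrl.get_state(); T=s['eef_pos']; print(T)
c=imaging.get_calibration('wrist')
# predicted after rotation about TCP: pitch to 0, yaw to YAW
p=np.arcsin(-x[2]); yaw=np.arctan2(x[1],x[0]); lat=np.array([-np.sin(yaw),np.cos(yaw),0])
R=Ro.from_rotvec([0,0,YAW-yaw])*Ro.from_rotvec(-p*lat)
r=R.apply(F-T); cc,ss=np.cos(YAW),np.sin(YAW)
tgt=np.array([H[0]+cc*.0935,H[1]+ss*.0935,.018+.026])
print("turn1 units",-p*lat/(np.pi/2),"yaw units",(YAW-yaw)/(np.pi/2),"shift m",tgt-r-T,"units",(tgt-r-T)/.15)
E
```

```text
width 0.042991914000236095 yaw 0.07405248007610055 pitch deg 1.1764327501796308 roll -0.07837113920897
far top [ 0.6111479  -0.24261148  0.25582199] near underside z 0.23208592905137718 far underside z 0.2298274990061933
far end in holder frame 0.095170466931106 0.013068789815951797
[ 0.5052622  -0.25041167  0.26761067]
turn1 units [ 0.00096709 -0.01303565 -0.        ] yaw units 0.03625391717085118 shift m [ 0.0004488  -0.01921774 -0.21400433] units [ 0.00299201 -0.12811824 -1.42669552]
```

```bash
python3 -m handwheel '[0.003,-0.07,0,0.001,-0.013,0.018,0,-0.058,0,0,0,0.018,0,0,-0.25,0,0,0,0,0,-0.25,0,0,0,0,0,-0.25,0,0,0]'
python3 -m handwheel '[0,0,-0.25,0,0,0,0,0,-0.2,0,0,0,0,0,0,0,0,0,0,0,0,0,0,0,0,0,0,0,0,0]'
python3 -m handwheel '[0,0,0,0,0,0,0,0,0,0,0,0]'
python3 - <<'E'
from corr import *
from plant import ctrl
s=ctrl.get_state(); print(s['eef_pos'],s['tcp_rot'])
im,d=shot('wrist','w7')
m,N,sd=held('w7',85,225); P=cloud('w7'); M=(abs((P-m)@N)<.003)
r=(P-m); print(m,N)
ks=cv2.morphologyEx(M.astype(np.uint8),cv2.MORPH_OPEN,np.ones((3,3)))
n,l,st,_=cv2.connectedComponentsWithStats(ks); k=l[150,270]; Y,X=np.where(l==k)
top=Y.min()
for v in range(top,top+4): print(v,X[Y==v].min(),X[Y==v].max())
print([ (v,X[Y==v].min(),X[Y==v].max()) for v in (100,140,180)])
v0=top-.5; uA=X[Y==top+3].min()-.5; uB=X[Y==top+3].max()+.5
report('w7',(uA,v0),(uB,v0))
E
```

```text
time: 11.25
eef_pos: [0.5063, -0.271, 0.1555]
tcp_rot: [0.98, 0.061, 0.187, -0.01]
contact_force: [-0.2, -1.5, -4.0]
opening: 0.469
finger_force: 102.2
time: 11.67
eef_pos: [0.5071, -0.2719, 0.0902]
tcp_rot: [0.98, 0.06, 0.187, -0.01]
contact_force: [0.9, -0.0, -3.0]
opening: 0.47
finger_force: 102.4
time: 11.83
eef_pos: [0.5073, -0.2724, 0.0911]
tcp_rot: [0.98, 0.061, 0.188, -0.009]
contact_force: [-0.0, 0.2, -3.0]
opening: 0.471
finger_force: 102.4
[ 0.50728932 -0.27240728  0.09110841] [ 0.98029853  0.06051871  0.1878017  -0.00909943]
[ 0.57103441 -0.26371077  0.08195728] [-0.00503868  0.00371051  0.99998042]
76 304 309
77 231 310
78 230 310
79 229 310
[(100, np.int64(229), np.int64(311)), (140, np.int64(229), np.int64(312)), (180, np.int64(230), np.int64(313))]
width 0.04397682971213209 yaw 0.12344260017230156 pitch deg -0.26032494631388403 roll 0.2465262875416416
far top [ 0.61372059 -0.258396    0.08215265] near underside z 0.0556533681190103 far underside z 0.05615315441764598
far end in holder frame 0.09565924313411991 -0.00291653447121803
```

```bash
python3 -m handwheel '[-0.016,0.018,-0.06,0,0,0.004,0,0,-0.08,0,0,0,0,0,-0.06,0,0,0,0,0,0,0,0,0,0,0,0,0,0,0]'
python3 -m handwheel '[0,0,0,0,0,0,0,0,0,0,0,0,0,0,0,0,0,0]'
python3 -m handwheel '[0,0,-0.014,0,0,0,0,0,0,0,0,0]'
python3 -m handwheel '[0,0,0,0,0,0,0,0,0,0,0,0]'
```

```text
time: 12.3
eef_pos: [0.5025, -0.2677, 0.0562]
tcp_rot: [0.981, 0.063, 0.185, -0.013]
contact_force: [-0.1, -0.3, -3.0]
opening: 0.473
finger_force: 102.4
time: 12.55
eef_pos: [0.5033, -0.2684, 0.0578]
tcp_rot: [0.98, 0.063, 0.186, -0.012]
contact_force: [0.0, 0.6, -2.4]
opening: 0.47
finger_force: 102.5
time: 12.72
eef_pos: [0.5031, -0.2682, 0.0554]
tcp_rot: [0.981, 0.063, 0.186, -0.012]
contact_force: [0.2, 0.8, -4.1]
opening: 0.467
finger_force: 102.4
time: 12.88
eef_pos: [0.5032, -0.2682, 0.0556]
tcp_rot: [0.981, 0.063, 0.186, -0.012]
contact_force: [0.3, 0.0, -2.3]
opening: 0.473
finger_force: 102.5
```

```bash
python3 -m handwheel '[0,0,-0.007,0,0,0,0,0,0,0,0,0,0,0,0,0,0,0]'
python3 -m handwheel '[0,0,-0.007,0,0,0,0,0,0,0,0,0,0,0,0,0,0,0]'
```

```text
time: 13.13
eef_pos: [0.5033, -0.2683, 0.0547]
tcp_rot: [0.98, 0.063, 0.186, -0.012]
contact_force: [0.8, -1.2, -3.1]
opening: 0.469
finger_force: 102.5
time: 13.38
eef_pos: [0.5035, -0.2685, 0.0546]
tcp_rot: [0.98, 0.064, 0.186, -0.012]
contact_force: [-4.7, 1.7, 6.1]
opening: 0.465
finger_force: 103.7
```

```bash
python3 -m handwheel '[0.007,0.001,0,0,0,0,0,0,0,0,0,0]'
python3 -m handwheel '[0.007,0.001,0,0,0,0,0,0,0,0,0,0]'
python3 - <<'E'
from corr import *
from plant import ctrl
s=ctrl.get_state(); print(s['eef_pos'],s['tcp_rot'],s['contact_force'])
im,d=shot('wrist','w8'); m,N,sd=held('w8',95,225); print(m,N)
P=cloud('w8'); c,s_=np.cos(.131),np.sin(.131)
X=P[...,:2]-H; lx=c*X[...,0]+s_*X[...,1]; ly=-s_*X[...,0]+c*X[...,1]
for v in range(66,92,1): print(v,np.round([lx[v,270],P[v,270,2]],4),im[v,270].tolist(),end=';')
E
```

```text
time: 13.55
eef_pos: [0.5047, -0.2686, 0.0546]
tcp_rot: [0.98, 0.063, 0.186, -0.011]
contact_force: [-4.6, 0.2, 6.1]
opening: 0.472
finger_force: 103.6
time: 13.72
eef_pos: [0.5057, -0.2687, 0.0546]
tcp_rot: [0.98, 0.063, 0.186, -0.011]
contact_force: [-4.6, -0.0, 5.7]
opening: 0.47
finger_force: 103.6
[ 0.50572133 -0.26865345  0.05456945] [ 0.98039986  0.06336562  0.18621066 -0.01124769] [-4.55387297 -0.04369667  5.71750443]
[ 0.56670607 -0.25992388  0.04521571] [ 2.36017325e-04 -1.26915235e-04  9.99999964e-01]
66 [0.1269 0.001 ] [97, 118, 138];67 [0.1073 0.0323] [114, 127, 138];68 [0.1063 0.0329] [129, 138, 142];69 [0.1061 0.0321] [134, 143, 146];70 [0.1053 0.0325] [138, 148, 150];71 [0.1045 0.0328] [138, 148, 149];72 [0.1047 0.0314] [140, 151, 153];73 [0.1036 0.0322] [142, 153, 154];74 [0.1031 0.032 ] [139, 150, 152];75 [0.1032 0.0308] [140, 150, 153];76 [0.1014 0.0328] [145, 161, 167];77 [0.0938 0.0451] [162, 189, 204];78 [0.0931 0.0454] [184, 221, 233];79 [0.0932 0.0443] [198, 230, 242];80 [0.0922 0.045 ] [199, 231, 243];81 [0.0918 0.0447] [200, 232, 243];82 [0.0917 0.0439] [203, 233, 244];83 [0.09  0.046] [201, 232, 244];84 [0.09  0.045] [202, 232, 244];85 [0.0896 0.0447] [201, 232, 243];86 [0.0883 0.046 ] [202, 232, 243];87 [0.0882 0.0453] [205, 233, 244];88 [0.0873 0.0458] [204, 233, 244];89 [0.0868 0.0457] [205, 234, 244];90 [0.0868 0.0447] [204, 233, 244];91 [0.0861 0.045 ] [205, 233, 244];
```

```bash
python3 -m handwheel '[0.007,0.001,0,0,0,0,0,0,0,0,0,0]'
python3 -m handwheel '[0.005,0.001,0,0,0,0,0,0,0,0,0,0]'
python3 -m handwheel '[0.005,0.001,0,0,0,0,0,0,0,0,0,0]'
```

```text
time: 13.93
eef_pos: [0.5068, -0.2686, 0.0546]
tcp_rot: [0.98, 0.063, 0.186, -0.011]
contact_force: [-4.7, -0.0, 5.4]
opening: 0.471
finger_force: 103.6
time: 14.1
eef_pos: [0.5075, -0.2685, 0.0546]
tcp_rot: [0.98, 0.063, 0.186, -0.011]
contact_force: [-6.2, -0.7, 5.2]
opening: 0.468
finger_force: 103.7
time: 14.27
eef_pos: [0.5076, -0.2686, 0.0546]
tcp_rot: [0.981, 0.064, 0.186, -0.011]
contact_force: [-10.3, -0.8, 7.9]
opening: 0.469
finger_force: 104.3
```

```bash
python3 -m handwheel '[0,0,0,0,0,0,0,0,0,0,0,0,0,0,0,0,0,0,0,0,0,0,0,0]' 0.75
python3 -m handwheel '[0,0,0.1,0,0,0,0,0,0.2,0,0,0,0,0,0.25,0,0,0,0,0,0.25,0,0,0,0,0,0.25,0,0,0]'
python3 -m handwheel '[0,0,0,-0.01,0.077,0,0,0,0,-0.01,0.077,0,0,0,0,-0.01,0.077,0,0,0,0,0,0,0,0,0,0,0,0,0]' 0
python3 -m handwheel '[0,0,0,0,0,0,0,0,0,0,0,0,0,0,0,0,0,0,0,0,0,0,0,0]'
python3 - <<'E'
from corr import *
from plant import ctrl
s=ctrl.get_state(); print(s['eef_pos'],s['tcp_rot'],s['contact_force'])
im,d=shot('wrist','w9'); cv2.imwrite('pics/w9b.png',cv2.resize(im[20:290,170:400],(511,600),interpolation=cv2.INTER_CUBIC))
P=cloud('w9'); c,s_=np.cos(.131),np.sin(.131)
X=P[...,:2]-H; lx=c*X[...,0]+s_*X[...,1]; ly=-s_*X[...,0]+c*X[...,1]; z=P[...,2]
for a in range(-80,112,4):
    k=(abs(lx-a/1e3)<.002)&(abs(ly)<.02)&(z<.1); print(a,np.round(np.nanmedian(z[k])*1e3,1) if k.any() else None,end='; ')
for a in range(-72,-24,2):
    k=(abs(lx-a/1e3)<.001)&(abs(abs(ly)-.019)<.004)&(z<.1); print('side',a,np.round(np.nanmedian(z[k])*1e3,1) if k.any() else None,end='; ')
k=(abs(lx-.04)<.03)&(z>.038)&(z<.06); print(np.percentile(ly[k],[1,99]))
E
```

```text
time: 14.6
eef_pos: [0.5082, -0.2676, 0.0536]
tcp_rot: [0.98, 0.063, 0.186, -0.012]
contact_force: [0.9, 0.7, 0.3]
opening: 0.75
finger_force: 0.0
time: 15.02
eef_pos: [0.5077, -0.2671, 0.2123]
tcp_rot: [0.981, 0.063, 0.186, -0.012]
contact_force: [1.0, -1.6, 0.3]
opening: 0.746
finger_force: 0.0
time: 15.43
eef_pos: [0.5088, -0.2669, 0.2105]
tcp_rot: [0.998, 0.065, 0.005, -0.001]
contact_force: [0.3, -0.1, 0.0]
opening: 0.039
finger_force: 0.0
time: 15.77
eef_pos: [0.5072, -0.2676, 0.2108]
tcp_rot: [0.998, 0.064, 0.004, -0.0]
contact_force: [0.9, 0.7, 0.2]
opening: 0.003
finger_force: 0.0
[ 0.50717432 -0.26760743  0.2107599 ] [ 9.97951044e-01  6.38282705e-02  4.42206748e-03 -3.32314715e-04] [0.94636915 0.69977015 0.16209761]
-80 1.8; -76 None; -72 18.9; -68 19.2; -64 19.2; -60 19.6; -56 33.7; -52 33.7; -48 34.2; -44 34.3; -40 33.3; -36 20.0; -32 19.2; -28 19.2; -24 19.2; -20 19.7; -16 None; -12 45.0; -8 45.2; -4 45.2; 0 45.2; 4 45.1; 8 45.1; 12 45.2; 16 45.2; 20 45.2; 24 45.2; 28 45.2; 32 45.1; 36 45.1; 40 45.3; 44 45.2; 48 45.2; 52 45.1; 56 45.2; 60 45.2; 64 45.2; 68 45.1; 72 45.3; 76 45.2; 80 45.3; 84 45.1; 88 45.2; 92 45.2; 96 45.0; 100 32.4; 104 32.6; 108 32.2; side -72 19.1; side -70 19.4; side -68 19.2; side -66 19.4; side -64 19.3; side -62 18.8; side -60 19.5; side -58 None; side -56 None; side -54 33.2; side -52 33.3; side -50 33.5; side -48 33.6; side -46 33.2; side -44 33.3; side -42 33.5; side -40 33.6; side -38 27.8; side -36 19.4; side -34 19.1; side -32 19.3; side -30 19.3; side -28 19.4; side -26 19.6; [-0.02063751  0.02247024]
```

The stone lies level at bed height, from about −14 to +96 mm along the holder, against the stop. The jaw face is at −38 mm. I go behind the jaw and push it up.

```bash
python3 -m handwheel '[-0.083,-0.0135,-0.1,0,0,0,-0.083,-0.0135,-0.1,0,0,0,-0.083,-0.0135,-0.15,0,0,0,-0.083,-0.0135,-0.2,0,0,0,-0.083,-0.0135,-0.2,0,0,0]'
python3 -m handwheel '[0,0,-0.2,0,0,0,0,0,-0.1,0,0,0,0,0,0,0,0,0,0,0,0,0,0,0]'
python3 -m handwheel '[0,0,0,0,0,0,0,0,0,0,0,0]'
```

```text
time: 16.23
eef_pos: [0.4454, -0.2782, 0.0985]
tcp_rot: [0.998, 0.064, 0.005, 0.001]
contact_force: [0.0, -1.0, -0.6]
opening: -0.003
finger_force: 0.0
time: 16.57
eef_pos: [0.4451, -0.2774, 0.053]
tcp_rot: [0.998, 0.064, 0.004, -0.001]
contact_force: [-0.5, 0.3, 1.5]
opening: -0.003
finger_force: 0.0
time: 16.73
eef_pos: [0.4469, -0.2787, 0.0555]
tcp_rot: [0.998, 0.064, 0.006, 0.001]
contact_force: [0.0, 0.1, 0.1]
opening: 0.003
finger_force: 0.0
```

```bash
python3 -m handwheel '[0,0,-0.07,0,0,0,0,0,0,0,0,0,0,0,0,0,0,0]'
python3 -m handwheel '[0.04,0.005,0,0,0,0,0.04,0.005,0,0,0,0,0.04,0.005,0,0,0,0,0.03,0.004,0,0,0,0,0,0,0,0,0,0]'
python3 -m handwheel '[0.013,0.002,0,0,0,0,0,0,0,0,0,0]'
python3 -m handwheel '[0.013,0.002,0,0,0,0,0,0,0,0,0,0]'
```

```text
time: 16.98
eef_pos: [0.4454, -0.2773, 0.0427]
tcp_rot: [0.998, 0.064, 0.004, -0.0]
contact_force: [1.2, 0.4, 0.7]
opening: 0.001
finger_force: 0.0
time: 17.4
eef_pos: [0.4691, -0.2745, 0.0429]
tcp_rot: [0.998, 0.065, 0.005, -0.0]
contact_force: [-0.8, 0.2, -0.9]
opening: -0.001
finger_force: 0.2
time: 17.57
eef_pos: [0.4705, -0.2744, 0.043]
tcp_rot: [0.998, 0.064, 0.004, -0.0]
contact_force: [-0.7, 0.5, 0.1]
opening: 0.001
finger_force: 0.4
time: 17.73
eef_pos: [0.4721, -0.2742, 0.043]
tcp_rot: [0.998, 0.064, 0.004, -0.0]
contact_force: [-1.3, -0.1, -0.6]
opening: 0.003
finger_force: 0.8
```

```bash
python3 -m handwheel '[0.013,0.002,0,0,0,0,0,0,0,0,0,0]'
python3 -m handwheel '[0.007,0.001,0,0,0,0,0,0,0,0,0,0]'
python3 -m handwheel '[0.007,0.001,0,0,0,0,0,0,0,0,0,0]'
```

```text
time: 17.9
eef_pos: [0.4741, -0.2739, 0.043]
tcp_rot: [0.998, 0.064, 0.004, -0.0]
contact_force: [-2.2, 0.9, -0.3]
opening: 0.001
finger_force: 1.0
time: 18.07
eef_pos: [0.475, -0.2737, 0.0429]
tcp_rot: [0.998, 0.064, 0.004, -0.0]
contact_force: [-2.6, 0.1, 0.8]
opening: -0.002
finger_force: 1.2
time: 18.23
eef_pos: [0.4755, -0.2737, 0.0429]
tcp_rot: [0.998, 0.065, 0.003, -0.0]
contact_force: [-4.8, -0.2, 1.3]
opening: -0.001
finger_force: 2.5
```

```bash
python3 -m handwheel '[0.006,0.001,0,0,0,0,0,0,0,0,0,0]'
python3 -m handwheel '[0.006,0.001,0,0,0,0,0,0,0,0,0,0]'
```

```text
time: 18.4
eef_pos: [0.4756, -0.2737, 0.0429]
tcp_rot: [0.998, 0.065, 0.002, -0.0]
contact_force: [-7.7, -1.6, 3.3]
opening: -0.003
finger_force: 4.0
time: 18.57
eef_pos: [0.4757, -0.2737, 0.0429]
tcp_rot: [0.998, 0.065, 0.001, -0.001]
contact_force: [-10.6, -1.9, 4.6]
opening: 0.005
finger_force: 5.5
```

```bash
python3 -m handwheel '[0.009,0.001,0,0,0,0,0,0,0,0,0,0]'
python3 -m handwheel '[-0.06,-0.008,0,0,0,0,-0.08,-0.01,0,0,0,0,0,0,0.2,0,0,0,0,0,0.27,0,0,0,0,0,0.27,0,0,0]'
python3 -m handwheel '[0,0,0.27,0,0,0,0,0,0.2,0,0,0,0,0,0,0,0,0,0,0,0,0,0,0]'
python3 - <<'E'
from corr import *
im,d=shot('wrist','w10'); t,_=shot('top','t10')
P=cloud('w10'); c,s_=np.cos(.131),np.sin(.131)
X=P[...,:2]-H; lx=c*X[...,0]+s_*X[...,1]; z=P[...,2]; ly=-s_*X[...,0]+c*X[...,1]
for a in range(-40,112,4):
    k=(abs(lx-a/1e3)<.002)&(abs(ly)<.02)&(z<.1); print(a,np.round(np.nanmedian(z[k])*1e3,1) if k.any() else None,end='; ')
cv2.imwrite('pics/fin.png',np.hstack([cv2.resize(im[0:280,140:420],(400,400)),cv2.resize(t[130:310,150:420],(400,267))if 0 else cv2.resize(t[130:310,155:425],(400,400))]))
E
```

```text
time: 18.73
eef_pos: [0.4758, -0.2737, 0.0429]
tcp_rot: [0.998, 0.066, -0.001, -0.001]
contact_force: [-15.3, -4.0, 7.6]
opening: -0.003
finger_force: 7.7
time: 19.15
eef_pos: [0.4573, -0.2751, 0.154]
tcp_rot: [0.998, 0.064, 0.004, -0.001]
contact_force: [1.0, -1.2, 0.5]
opening: -0.002
finger_force: 0.0
time: 19.48
eef_pos: [0.4594, -0.2767, 0.2276]
tcp_rot: [0.998, 0.064, 0.007, 0.002]
contact_force: [-0.1, 0.2, -0.4]
opening: -0.0
finger_force: 0.0
-40 19.2; -36 19.2; -32 33.1; -28 33.7; -24 34.1; -20 34.0; -16 33.6; -12 45.1; -8 45.2; -4 45.1; 0 45.1; 4 45.0; 8 45.2; 12 45.1; 16 45.2; 20 45.0; 24 45.1; 28 45.2; 32 45.3; 36 45.2; 40 45.3; 44 45.1; 48 45.2; 52 45.3; 56 45.1; 60 45.3; 64 45.0; 68 45.1; 72 45.1; 76 45.1; 80 45.1; 84 45.0; 88 45.1; 92 45.1; 96 44.9; 100 32.5; 104 32.4; 108 31.8;
```

View pics/fin.png

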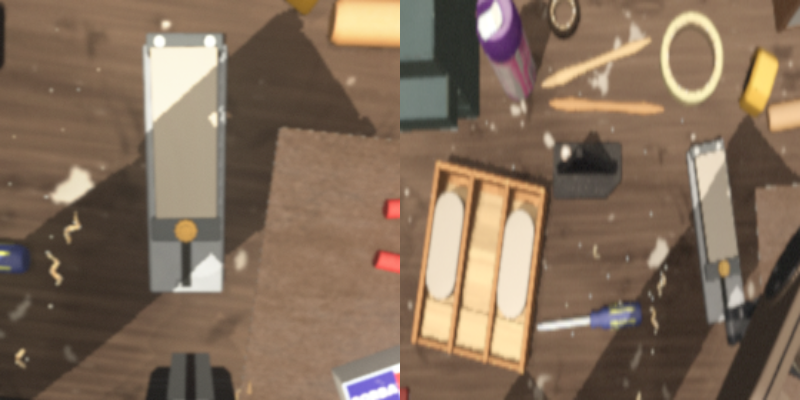

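The final views show the stone flat between the stop (crop row 47) and the jaw (row 218). The slips are still in their outer pockets, and the tool rest and aerosol are still standing.

```bash
python3 -c "
from plant import ctrl
print(ctrl.sign_off())"
```

```text
the job is handed in; nothing more can be done
None
```

The bench stone lies flat on the holder bed against the fixed stop, with the jaw pushed up snug to about 15 N; the job was handed in at about 19.5 s with both slip stones still in their pockets and nothing knocked over. The jaw started 1 mm too narrow for the stone, so I slid it back before moving the stone.

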